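# Hold the amplifier's service cover open for the technician

### The arm

A 6-joint arm with a two-finger parallel gripper is mounted at the origin on the work surface. World frame = base frame: x ahead of the robot, y to its left, z up, the work surface at z = 0. Lengths are in m, angles in rad, forces in N, time in s.
With the tool pointing down it reaches from about 0.25 to 0.8 m from the base axis. Payload 3.9 kg.
Tool frame: the origin (TCP) lies midway between the tips of the shut fingers; the grasp point (between the pads) lies 19 mm behind it (robot.pinch_z is the distance from the TCP to the grasp point, in m); z points along the fingers, y is the line along which they close (so a half turn about z gives the same grasp; the last joint's range is limited). The gripper opens to 85 mm and grips with 20 to 120 N. Pads are 22 mm wide; open, the fingers measure 114 mm over their backs; the gripper's body (76 mm by 85 mm) begins 54 mm behind the grasp point. The pads swing forward as they close: fully open they stand 13 mm farther back than shut.
Start: joints at [-1.308, 0.26, -0.138, 1.173, 0, 1.571], TCP at [0.136, -0.507, 0.231] pointing down, gripper open.
Joint ranges: [-2.78, 2.78], [-0.83, 1.72], [-1.28, 1.37], [-1.9, 2.12], [-1.57, 1.48], [-3.14, 3.14]. Speed limits (rad/s): [2.57, 2.57, 3.14, 3.14, 3.14, 3.14].

### API

Orientations are given as a rotation vector (axis times angle).
In Python, from workcell import robot gives the robot as it stands.
- The arm moves only by the tool hand_motion, called after "Emit:" as a command line: name --pt "numbers of a row" for each row, then --argument value for the rest. Schema: {"type":"object","properties":{"deltas":{"type":"array","items":{"type":"array","items":{"type":"number"},"minItems":4,"maxItems":4},"minItems":1,"maxItems":5},"aperture":{"type":"number"},"only":{"type":"string"},"quiet":{"type":"boolean"},"lines":{"type":"string"}},"required":["deltas"],"additionalProperties":false}. deltas is a list of rows, 1 to 5 of them, each of 4 numbers: dx, dy, dz in m, then a turn about the tool's z in rad; each row shifts and turns the commanded pose from where the row before left it, along the tool's axes as they then stand; what a row does not reach is not made up. A row lasts 1/8 s, in which the tool goes at most 0.0625 m and 0.188 rad, less where a joint would pass 70% of its speed; a pose out of reach is approached as far as the arm can. aperture is the finger opening in m, set as the call begins (left out keeps the last). The fingers move at their own pace and stop on an object; the grip force is fixed at half the most. Time passes only in rows, so rows that do not move let the fingers close. The tool returns the time, the measured TCP pose, the force, the opening and the grip force at its end. only (a regular expression) keeps the lines of the reply that match it, lines (a string "A,B") keeps lines A to B, and quiet returns only ok. Input that does not fit is refused with a message, and nothing moves.
- robot.read_state(): the state, without advancing time (a new reading comes with each control period).
- robot.grab_frame(name): name is "side" or "top" or "wrist"; returns a dict with "frame" (480x640x3 uint8, red, green, blue), "fx", "fy", "cx", "cy" (pixels), "k1" (the pictures are not rectified: a ray, as slopes to the right and down, at radius r is drawn at 1 + k1 r^2 times it, then the intrinsics apply), "extrinsics" (4x4, takes a point from camera to world coordinates). Camera axes: x right, y down, z forward; pixel columns grow to the right and rows downward; lengths in m; the calibration is good to about 2 mm. A picture is of the moment at which its call begins. There is no depth.
- robot.job_done(): hands the job in; it is judged then, once.
The state is a dict: "time": time; "q": joint angles; "dq": joint speeds; "tau": joint torques, N m; "ee_pos": TCP position; "orientation": TCP orientation; "contact_force": force on the tool from outside, world axes, zero at the start; "wrist_torque": the same for the moment, N m; "finger_gap": finger opening in m; "grasp_force": force on a finger pad.
Only numpy, scipy, OpenCV 4.12 (cv2) and the standard library are available. Lean on these libraries where they do the work, as an engineer would, in place of code of your own. Each camera call takes 0.05 s, during which the arm holds its last target. There are 200 camera calls.

### The job

The solder spool left standing on the amplifier's sprung service cover has to go first: take it off while the cover is still shut and set it down, not drop it, in the low blue tray. Then lift the cover, which has a bar handle, to 40 degrees open, within 5 degrees either way, and finish still holding it there: the program ends with the gripper's fingers keeping the cover up, because it springs shut if let go. Leave everything else on the bench where it is.

Things in the scene. Friction and masses are not known exactly. Their poses are not given: they have to be found in the camera images.
- amp: Desktop amplifier, fixed: dark steel case 240 mm deep (its x), 320 mm wide (its y), 85 mm high; origin at the centre of its underside. The cover's hinge is along its back, at its -x side (towards the robot); its silver front panel with black knobs sticking out 22 mm is at +x. It is turned up to 0.3 rad about z. The grey cover counts as part of it.
- cover (a joint): Opening angle of the cover in rad: 0 shut, grows as its far (+x) edge is lifted, stop at 1.2; 40 degrees = 0.698. The cover is a flat grey steel sheet 240 x 320 x 6 mm, 0.5 kg, its top 92 mm above the bench when shut. Weight and a spring close it at every angle: about 3 to 5 N upwards at the handle keeps it open.
- cover_hinge (a point): Point on the hinge line at the middle of the cover's back edge, on the cover's underside, 86 mm above the bench. The hinge line runs along the amplifier's y. Site axes turn with the cover: shut, they are parallel to the amplifier's; x along the cover towards the handle, z out of its upper face.
- cover_handle (a point): Centre of the steel bar handle on the cover: round bar 10 mm thick, 110 mm long, parallel to the hinge line, its axis 38 mm above the cover's upper face, with a 10 mm post at each end. It lies 205 mm from the hinge along the cover's x and 44 mm from it along its z, 35 mm short of the far edge. Site axes as cover_hinge.
- spool: Solder spool, a plastic reel with red flanges and silver winding, 52 mm in diameter, 44 mm high, about 0.2 kg, standing on end on the shut cover between its back edge and the handle. Origin at the centre of its underside, z along its axis.
- spool_center (a point): Centre of the solder spool, 22 mm above its underside.
- tray: Low open blue tray, fixed to the bench, 130 x 130 mm outside, 24 mm high, walls and floor 4 mm thick; origin at the centre of its underside. It stands left or right of the amplifier.
- screwbox: Bystander: loose open cardboard box of screws, 120 x 120 x 50 mm; origin at the centre of its underside. It stands on the other side of the amplifier from the tray.
- mug: Bystander: yellow mug of pens, 80 mm in diameter, 90 mm high, pens to 140 mm; origin at the centre of its underside.
- cleaner: Bystander: standing spray can, 50 mm in diameter, 170 mm high; origin at the centre of its underside.
- screwdriver: Bystander: orange screwdriver lying on the bench, 190 mm long along its x; origin under its middle.
- tape: Bystander: roll of black tape lying flat, 90 mm in diameter, 22 mm high; origin at the centre of its underside.
- fluxjar: Bystander: small jar, 48 mm in diameter, 55 mm high; origin at the centre of its underside.

How it is judged:
By the outcome, as a careful person would: the job done as asked, in the order asked, and still so for the second after the job is handed in, while the arm keeps its last pose, push and grip.
It also fails if it takes over 54 s, if anything falls off the work surface, if the arm or the gripper's body presses on something with over 40 N, if the wrist force passes 120 N, or if a joint passes its speed limit or range.

## Working session

There is one attempt and no reset: what is moved stays moved. The work goes in short steps, Python scripts to look and compute and a tool call to move; the robot and the scene stay as the last step left them, time stands still between calls to the robot, and variables do not carry over. Pictures are saved under pics/ and viewed, at most 10 in all, crops included, and the job is handed in when it is done.

```bash
ls; mkdir -p pics; python3 - <<'E'
from workcell import robot
import cv2,numpy as np
for n in("top","side"):
    f=robot.grab_frame(n); cv2.imwrite(f"pics/{n}0.png",f["frame"][:,:,::-1])
    print(n,f["fx"],f["fy"],f["cx"],f["cy"],f["k1"]);print(np.round(f["extrinsics"],4))
s=robot.read_state();print(s)
E
```

```text
pics
workcell.py
top 456.0541445520153 456.0541445520153 331.9552911782369 249.54767168647984 -0.109307629219704
[[-3.0100e-02 -9.8510e-01  1.6960e-01  2.7150e-01]
 [-9.9950e-01  3.0300e-02 -1.1000e-03 -5.9900e-02]
 [-4.1000e-03 -1.6960e-01 -9.8550e-01  1.1532e+00]
 [ 0.0000e+00  0.0000e+00  0.0000e+00  1.0000e+00]]
side 562.4734828919403 562.4734828919403 321.09735012059235 231.97533821024362 -0.15249683835640257
[[ 0.9056 -0.2255  0.3591 -0.1467]
 [-0.424  -0.4727  0.7725 -1.3639]
 [-0.0044 -0.8519 -0.5237  0.9958]
 [ 0.      0.      0.      1.    ]]
{'time': 0.1, 'q': array([-1.30800325e+00,  2.60614222e-01, -1.39240451e-01,  1.17269708e+00,
        2.16529382e-05,  1.57078775e+00]), 'dq': array([-1.00069738e-03, -2.82230409e-04,  2.07960456e-03,  1.41148415e-03,
       -4.20397791e-04,  6.85130096e-05]), 'tau': array([-2.54175364e-03, -4.06508482e+01,  2.54527956e+01,  1.00608106e-02,
        2.39512346e-06,  5.15112006e-06]), 'ee_pos': array([ 0.13623183, -0.50638401,  0.23055014]), 'orientation': array([-3.11278189e+00, -4.11392546e-01,  3.27360103e-04]), 'contact_force': array([-0.52440111, -0.39028471, -0.63644805]), 'wrist_torque': array([-0.01951013,  0.01883932,  0.02887661]), 'grasp_force': 0.0, 'finger_gap': 0.08503949178588158}
```

View pics/top0.png

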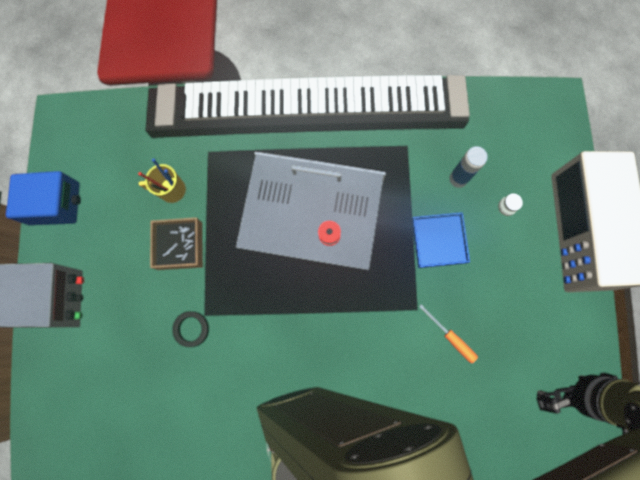

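View pics/side0.png

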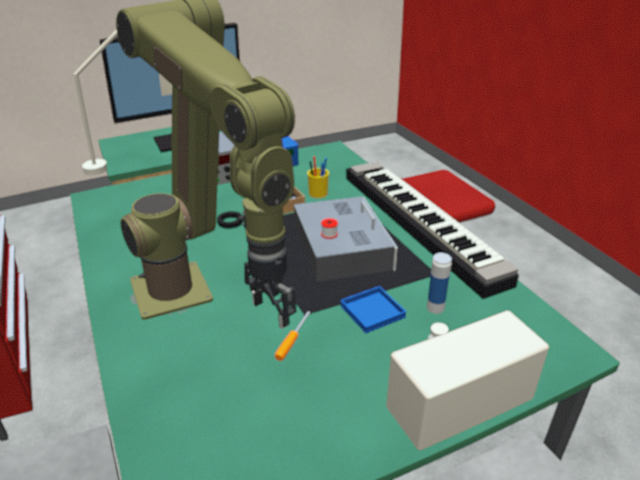

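The top view shows the cover corners at about (256,153), (385,173), (369,269) and (237,248). The bar handle runs from (293,168) to (340,177), the red spool is at (329,233) and the blue tray at (441,240), on the robot's right. The side view shows the spool at (329,228), the tray at (373,308) and the handle near (368,212).

```bash
cat > h.py <<'E'
from workcell import robot
import cv2,numpy as np
from scipy.spatial.transform import Rotation as R
def ray(f,uv):
    d=np.array([(uv[0]-f["cx"])/f["fx"],(uv[1]-f["cy"])/f["fy"]]);p=d.copy()
    for _ in range(20): p=d/(1+f["k1"]*(p@p))
    E=f["extrinsics"];v=E[:3,:3]@np.array([*p,1]);return E[:3,3],v/np.linalg.norm(v)
def plane(f,uv,z):
    o,v=ray(f,uv);return o+v*(z-o[2])/v[2]
def tri(rs):
    A=sum(np.eye(3)-np.outer(v,v) for o,v in rs);b=sum((np.eye(3)-np.outer(v,v))@o for o,v in rs)
    x=np.linalg.solve(A,b);return x,[np.linalg.norm(np.cross(x-o,v)) for o,v in rs]
def proj(f,X):
    E=f["extrinsics"];c=E[:3,:3].T@(np.asarray(X)-E[:3,3]);p=c[:2]/c[2];p=p*(1+f["k1"]*(p@p))
    return p*[f["fx"],f["fy"]]+[f["cx"],f["cy"]]
def blobs(f,lo,hi,roi=None,amin=30):
    h=cv2.cvtColor(f["frame"],cv2.COLOR_RGB2HSV);m=cv2.inRange(h,lo,hi)
    if lo[0]==0 and lo[1]>100: m|=cv2.inRange(h,(172,lo[1],lo[2]),(180,255,255))
    if roi: z=np.zeros_like(m);a,b,c,d=roi;z[b:d,a:c]=m[b:d,a:c];m=z
    cs=cv2.findContours(m,cv2.RETR_EXTERNAL,cv2.CHAIN_APPROX_NONE)[0]
    return sorted([c for c in cs if cv2.contourArea(c)>amin],key=cv2.contourArea)[::-1]
def tcp():
    s=robot.read_state();return s["ee_pos"],R.from_rotvec(s["orientation"]).as_matrix()
E
python3 - <<'E'
from h import *
t=robot.grab_frame("top");s=robot.grab_frame("side")
ct=blobs(t,(0,130,80),(9,255,255),(300,210,360,260))[0]; 
cs=blobs(s,(0,130,80),(9,255,255),(310,210,350,250),8)
print("spool top",cv2.boundingRect(ct),[cv2.boundingRect(c) for c in cs])
(u,v),r=cv2.minEnclosingCircle(ct);print(u,v,r)
(us,vs),ax,an=cv2.fitEllipse(cs[0]);print("side ell",us,vs,ax,an)
print("tri",tri([ray(t,(u,v)),ray(s,(us,vs))]),plane(t,(u,v),.136))
for n,f,roi in(("t",t,(400,200,480,280)),("s",s,(330,280,415,335))):
    b=blobs(f,(100,120,60),(125,255,255),roi)[0]
    q=cv2.boxPoints(cv2.minAreaRect(b)) if n=="t" else cv2.approxPolyDP(cv2.convexHull(b),6,True)[:,0]
    print("tray",n,[np.round(plane(f,p,.024),3).tolist()+[int(p[0]),int(p[1])] for p in q])
# cover from top
h=blobs(t,(90,10,90),(130,75,255),(225,140,395,285),500)[0]
q=cv2.boxPoints(cv2.minAreaRect(h));P=[plane(t,p,.092) for p in q];print("cover",np.round(q),np.round(P,3))
a=cv2.resize(t["frame"][140:285,225:400],None,fx=4,fy=4,interpolation=2)
cv2.imwrite("pics/tc.png",a[:,:,::-1])
b=cv2.resize(s["frame"][185:300,285:415],None,fx=5,fy=5,interpolation=2)
cv2.imwrite("pics/sc.png",b[:,:,::-1])
E
```

```text
spool top (319, 222, 21, 21) [(322, 219, 16, 9)]
329.3571472167969 232.07142639160156 11.077285766601562
side ell 329.1798095703125 222.96202087402344 (8.418749809265137, 15.556650161743164) 90.55648803710938
tri (array([ 0.48783794, -0.05633579,  0.13410823]), [np.float64(0.00023903039087356512), np.float64(0.0002390303908734834)]) [ 0.48720548 -0.05626585  0.136     ]
tray t [[0.546, -0.266, 0.024, 411, 216], [0.556, -0.405, 0.024, 464, 210], [0.422, -0.408, 0.024, 469, 262], [0.413, -0.271, 0.024, 416, 267]]
tray s [[0.549, -0.266, 0.024, 380, 285], [0.536, -0.416, 0.024, 404, 317], [0.414, -0.423, 0.024, 365, 332], [0.417, -0.274, 0.024, 340, 299]]
cover [[235. 248.]
 [251. 149.]
 [402. 174.]
 [386. 273.]] [[ 0.465  0.17   0.092]
 [ 0.714  0.131  0.092]
 [ 0.636 -0.239  0.092]
 [ 0.394 -0.185  0.092]]
```

View pics/tc.png

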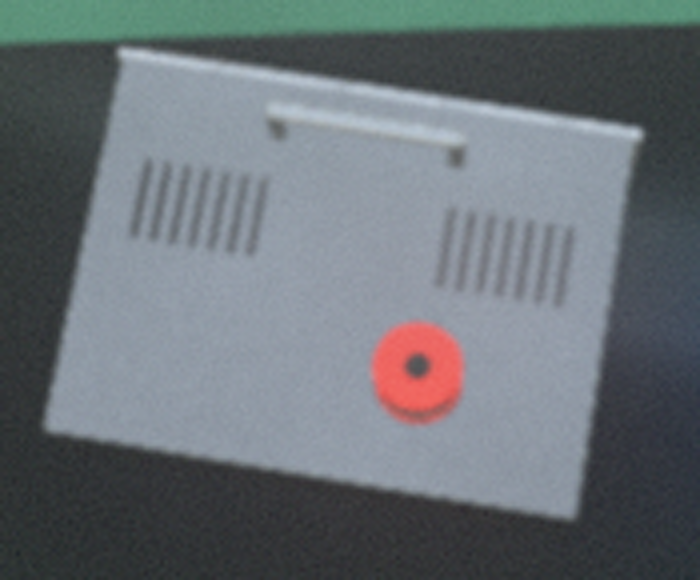

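View pics/sc.png

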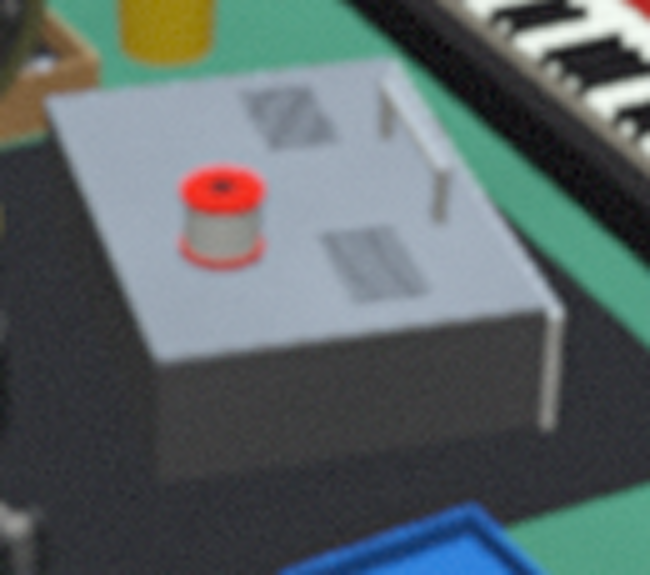

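The crops show the spool's top-flange centre at tc (417,366). The bar ends are at tc (269,110) and (463,141), or sc (383,83) and (449,167). The cover's back corners are at tc (45,432) and (575,520), or sc (47,98) and (160,360). I'll triangulate these.

```bash
python3 - <<'E'
from h import *
t=robot.grab_frame("top");s=robot.grab_frame("side")
T=lambda x,y:(225+(x+.5)/4-.5,140+(y+.5)/4-.5); S=lambda x,y:(285+(x+.5)/5-.5,185+(y+.5)/5-.5)
pr={"sp":((417,366),(222,188)),"hl":((269,110),(384,84)),"hr":((463,141),(448,167)),"bl":((45,432),(47,98)),"br":((575,520),(160,360))}
X={}
for k,(a,b) in pr.items():
    X[k],e=tri([ray(t,T(*a)),ray(s,S(*b))]);print(k,np.round(X[k],4),np.round(e,4))
for k,z in(("sp",.136),("hl",.13),("hr",.13),("bl",.092),("br",.092)):print(k,np.round(plane(t,T(*pr[k][0]),z),4))
for a,b in(("hl","hr"),("bl","br")):
    d=X[a]-X[b];print("yaw",np.arctan2(-d[0],d[1]),np.linalg.norm(d))
    A,B=[plane(t,T(*pr[k][0]),.13 if a=="hl" else .092) for k in(a,b)];d=A-B;print(" plane yaw",np.arctan2(-d[0],d[1]),np.linalg.norm(d))
p,M=tcp();print(p,np.round(M,3))
E
```

```text
sp [ 0.4888 -0.055   0.1361] [0.0006 0.0006]
hl [0.6463 0.0282 0.13  ] [0.0017 0.0017]
hr [ 0.6252 -0.0864  0.1324] [0.0011 0.0011]
bl [0.4657 0.1668 0.0932] [0.0001 0.0001]
br [ 0.4046 -0.1452  0.0907] [0.0006 0.0006]
sp [ 0.4894 -0.0552  0.136 ]
hl [0.648  0.0277 0.13  ]
hr [ 0.625  -0.0861  0.13  ]
bl [0.4659 0.1671 0.092 ]
br [ 0.4038 -0.1449  0.092 ]
yaw -0.18150449224373819 0.11652368888664415
 plane yaw -0.19921647656262578 0.1160918089632143
yaw -0.193463241809903 0.3180028249361342
 plane yaw -0.19625276450217097 0.3181367823809285
[ 0.13632687 -0.50673415  0.23097718] [[ 0.966  0.26  -0.   ]
 [ 0.26  -0.966  0.001]
 [-0.    -0.001 -1.   ]]
```

```bash
cat > go.py <<'E'
import sys
from h import *
p,M=tcp();d=M.T@(np.array(eval(sys.argv[1]))-p);yw=np.arctan2(M[1,1],M[0,1])
q=robot.read_state()
print("delta tool",np.round(d,4),"turn",round(-(float(sys.argv[2])-yw),4),"t",q["time"],"F",np.round(q["contact_force"],1),"q6",q["q"][5])
E
```

Emit:
hand_motion --pt "0 0 0 -0.185" --pt "0 0 0 -0.185" --pt "0 0 0 -0.185" --pt "0 0 0 -0.185" --pt "0 0 0 -0.185" --aperture 0.085

```text
time: 0.92
ee_pos: [0.1364, -0.5069, 0.2312]
orientation: [-2.598, -1.766, -0.0]
contact_force: [-0.4, -0.2, 0.1]
finger_gap: 0.0854
grasp_force: 0.0
```

Emit:
hand_motion --pt "0 0 0 -0.185" --pt "0 0 0 0"

```text
time: 1.18
ee_pos: [0.1364, -0.5069, 0.2312]
orientation: [-2.432, -1.988, -0.0]
contact_force: [0.1, -0.6, -0.3]
finger_gap: 0.0853
grasp_force: 0.0
```

```bash
python3 go.py '[0.489,-0.0555,0.2]' -0.196
```

```text
delta tool [0.5126 0.2558 0.0313] turn -0.0042 t 1.175 F [ 0.1 -0.6 -0.3] q6 0.4629979654967402
```

Emit:
hand_motion --pt "0.05 0.0255 0 0" --pt "0.05 0.0255 0 0" --pt "0.05 0.0255 0 0" --pt "0.05 0.0255 0 0" --pt "0.05 0.0255 0 0"

```text
time: 1.8
ee_pos: [0.3115, -0.2856, 0.2315]
orientation: [2.433, 1.986, 0.0]
contact_force: [0.1, -0.5, -0.5]
finger_gap: 0.0851
grasp_force: 0.0
```

Emit:
hand_motion --pt "0.05 0.0255 0 0" --pt "0.05 0.0255 0 0" --pt "0.05 0.0255 0 0" --pt "0.05 0.0255 0 0" --pt "0 0 0 0"

```text
time: 2.42
ee_pos: [0.4521, -0.1082, 0.2313]
orientation: [2.427, 1.994, 0.002]
contact_force: [-0.8, -1.1, -0.2]
finger_gap: 0.0851
grasp_force: 0.0
```

```bash
python3 go.py '[0.489,-0.0555,0.2]' -0.196; python3 - <<'E'
from h import *
f=robot.grab_frame("wrist");cv2.imwrite("pics/w1.png",f["frame"][:,:,::-1]);print(f["fx"],f["cx"],f["cy"],np.round(f["extrinsics"],3))
print(proj(f,[.489,-.0555,.136]))
E
```

```text
delta tool [0.0589 0.0259 0.0313] turn 0.0011 t 2.425 F [-0.8 -1.1 -0.2] q6 1.5303176135315835
355.20159676288057 317.6482490567095 237.3057257742189 [[ 0.981 -0.182 -0.062  0.468]
 [-0.193 -0.927 -0.321 -0.026]
 [ 0.001  0.327 -0.945  0.374]
 [ 0.     0.     0.     1.   ]]
[357.18591781 155.08028776]
```

View pics/w1.png

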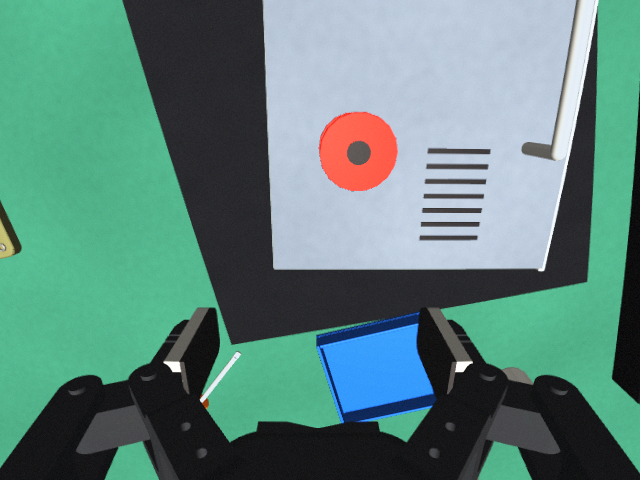

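The wrist view shows the spool at (358,151), against a prediction of (357,155). The calibration therefore agrees to about 3 mm. The tray is visible at (375,370), and the handle's right end is at (558,152). I'll move above the spool and re-measure.

Emit:
hand_motion --pt "0.03 0.013 0 0" --pt "0.03 0.013 0.01 0" --pt "0 0 0 0"

```text
time: 2.85
ee_pos: [0.4869, -0.0572, 0.2206]
orientation: [-2.431, -1.989, 0.002]
contact_force: [-0.3, -0.2, -0.4]
finger_gap: 0.0846
grasp_force: 0.0
```

```bash
cat > sp.py <<'E'
from h import *
f=robot.grab_frame("wrist");t=robot.grab_frame("top")
b=blobs(f,(0,130,80),(9,255,255),(150,0,500,330))[0];(u,v),r=cv2.minEnclosingCircle(b);print(u,v,r,cv2.boundingRect(b))
print(plane(f,(u,v),.136))
bt=blobs(t,(0,130,80),(9,255,255),(300,205,360,260))
print(len(bt)); print(tri([ray(f,(u,v)),ray(t,(329.1,231.1))]))
E
python3 sp.py
python3 go.py '[0.489,-0.0545,0.2]' -0.196
```

```text
321.0 231.30120849609375 41.89031219482422 (284, 190, 76, 84)
[ 0.49079269 -0.0483912   0.136     ]
0
(array([ 0.49130595, -0.05454518,  0.1207682 ]), [np.float64(0.0018139099128275835), np.float64(0.0018139099128274725)])
delta tool [0.0043 0.002  0.0212] turn -0.0043 t 2.95 F [ 0.8 -0.   0.1] q6 1.652278653488144
```

```bash
python3 go.py '[0.490,-0.0537,0.093]' -0.196
```

```text
delta tool [0.0053 0.0029 0.1282] turn -0.0043 t 2.95 F [ 0.8 -0.   0.1] q6 1.652278653488144
```

Emit:
hand_motion --pt "0.004 0.002 0.06 0" --pt "0 0 0.04 0" --pt "0 0 0 0"

```text
time: 3.32
ee_pos: [0.4862, -0.0546, 0.1191]
orientation: [-2.429, -1.985, 0.008]
contact_force: [-0.2, -0.6, 0.3]
finger_gap: 0.0846
grasp_force: 0.0
```

```bash
python3 go.py '[0.490,-0.0537,0.093]' -0.196
```

```text
delta tool [0.0017 0.0037 0.0261] turn -0.0047 t 3.325 F [-0.2 -0.6  0.3] q6 1.6598859389091876
```

Emit:
hand_motion --pt "0.001 0.002 0.026 0" --pt "0 0 0 0" --pt "0 0 0 0"

```text
time: 3.7
ee_pos: [0.4931, -0.0537, 0.0972]
orientation: [2.43, 1.989, 0.003]
contact_force: [0.5, 0.3, -0.4]
finger_gap: 0.0847
grasp_force: 0.0
```

```bash
python3 go.py '[0.490,-0.0537,0.093]' -0.196
```

```text
delta tool [-0.0007 -0.0031  0.0042] turn -0.0029 t 3.7 F [ 0.5  0.3 -0.4] q6 1.6613735733500201
```

Emit:
hand_motion --pt "0 -0.002 0.003 0" --pt "0 0 0 0" --pt "0 0 0 0"

```text
time: 4.08
ee_pos: [0.4902, -0.0527, 0.0926]
orientation: [2.43, 1.991, 0.0]
contact_force: [-0.9, -0.2, 0.5]
finger_gap: 0.085
grasp_force: 0.0
```

```bash
python3 go.py '[0.490,-0.0537,0.093]' -0.196
```

```text
delta tool [-0.0011 -0.     -0.0004] turn -0.0019 t 4.075 F [-0.9 -0.2  0.5] q6 1.661757036686788
```

Emit:
hand_motion --pt "0 0 0 0" --pt "0 0 0 0" --pt "0 0 0 0" --pt "0 0 0 0" --pt "0 0 0 0" --aperture 0.03

```text
time: 4.7
ee_pos: [0.4903, -0.0527, 0.0927]
orientation: [2.43, 1.991, 0.0]
contact_force: [-1.1, -1.3, 4.9]
finger_gap: 0.0495
grasp_force: 61.2
```

Emit:
hand_motion --pt "0 0 -0.03 0" --pt "0 0 -0.05 0" --pt "0 0 -0.02 0" --pt "0 0 0 0"

```text
time: 5.2
ee_pos: [0.4912, -0.0528, 0.1933]
orientation: [2.429, 1.99, 0.003]
contact_force: [-0.1, -0.4, -1.8]
finger_gap: 0.0497
grasp_force: 62.6
```

```bash
python3 go.py '[0.486,-0.340,0.15]' -0.196
python3 - <<'E'
from h import *
f=robot.grab_frame("wrist");s=robot.grab_frame("side");b=cv2.resize(s["frame"][150:340,270:430],None,fx=3,fy=3)
w=cv2.resize(f["frame"],None,fx=.6,fy=.6);o=np.zeros((570,480+384,3),np.uint8);o[:,:480]=b;o[:288,480:]=w
cv2.imwrite("pics/g.png",cv2.resize(o,(790,521))[:,:,::-1])
t=robot.grab_frame("top")
def floor(f,roi,lo=(100,120,60)):
    b=blobs(f,lo,(125,255,255),roi)[0];return cv2.boxPoints(cv2.minAreaRect(b))
q=floor(t,(400,200,480,280),(100,120,150));print(np.round([plane(t,p,.004) for p in q],3),np.round(q))
E
```

```text
delta tool [-0.2826  0.0512  0.0433] turn -0.002 t 5.2 F [-0.1 -0.4 -1.8] q6 1.661749497486426
[[ 0.55  -0.274  0.004]
 [ 0.562 -0.41   0.004]
 [ 0.425 -0.414  0.004]
 [ 0.415 -0.281  0.004]] [[413. 216.]
 [464. 211.]
 [470. 262.]
 [419. 268.]]
```

View pics/g.png

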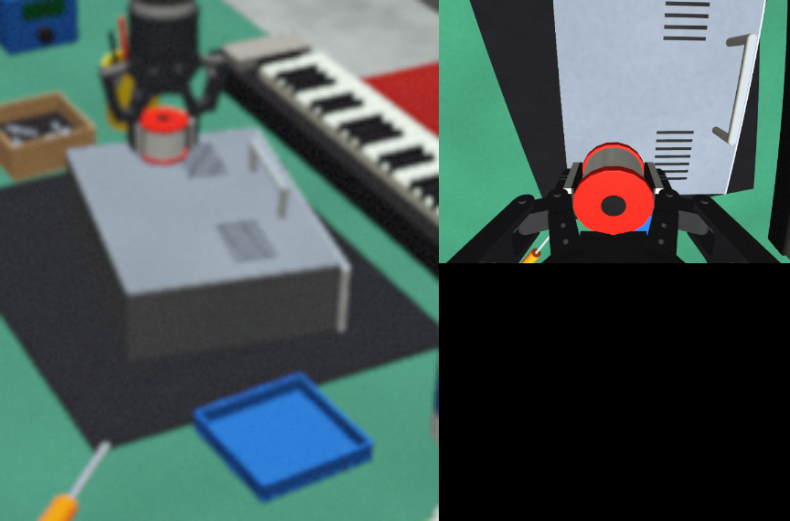

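The spool is held upright with its bottom flange clear of the fingers. In the side crop the tray's rim corners are at (195,411), (302,374), (372,440) and (266,489). I'll triangulate the tray's height and centre from these.

```bash
python3 - <<'E'
from h import *
t=robot.grab_frame("top");s=robot.grab_frame("side")
S=[(270+(u+.5)/2.743-.5,150+(v+.5)/2.743-.5) for u,v in((195,411),(302,374),(372,440),(266,489))]
P=np.array([plane(s,p,.024) for p in S]);print(np.round(P,3),P.mean(0))
for a,b in((S[2],(464,210)),(S[3],(469,262))):print(tri([ray(s,a),ray(t,b)]))
E
```

```text
[[ 0.418 -0.277  0.024]
 [ 0.546 -0.27   0.024]
 [ 0.554 -0.393  0.024]
 [ 0.425 -0.411  0.024]] [ 0.48572991 -0.33778465  0.024     ]
(array([ 0.55336129, -0.4002843 ,  0.03095019]), [np.float64(0.003671470696231213), np.float64(0.003671470696231309)])
(array([ 0.42543759, -0.40754125,  0.02025341]), [np.float64(0.0016115065530207375), np.float64(0.0016115065530206316)])
```

Emit:
hand_motion --pt "-0.06 0.01 0 0" --pt "-0.06 0.01 0 0" --pt "-0.06 0.01 0 0" --pt "-0.05 0.01 0 0" --pt "-0.05 0.01 0 0"

```text
time: 6.08
ee_pos: [0.4833, -0.3385, 0.1909]
orientation: [-2.429, -1.989, 0.001]
contact_force: [1.6, 1.0, -1.8]
finger_gap: 0.0497
grasp_force: 62.6
```

Emit:
hand_motion --pt "0 0 0 0" --pt "0 0 0 0"

```text
time: 6.32
ee_pos: [0.4833, -0.3365, 0.1909]
orientation: [-2.428, -1.988, 0.001]
contact_force: [-0.7, 0.1, -3.0]
finger_gap: 0.0498
grasp_force: 62.6
```

```bash
python3 go.py '[0.486,-0.341,0.005]' -0.196
```

```text
delta tool [-0.0042  0.004   0.1859] turn -0.0026 t 6.325 F [-0.7  0.1 -3. ] q6 1.1609325311493892
```

Emit:
hand_motion --pt "-0.002 0.003 0.05 0" --pt "0 0 0.06 0" --pt "0 0 0.05 0" --pt "0 0 0 0" --pt "0 0 0 0"

```text
time: 6.95
ee_pos: [0.4878, -0.3394, 0.0339]
orientation: [2.428, 1.991, 0.001]
contact_force: [0.4, -1.1, -0.6]
finger_gap: 0.0496
grasp_force: 62.9
```

```bash
python3 go.py '[0.486,-0.340,0.005]' -0.196
```

```text
delta tool [-0.0009 -0.0017  0.0289] turn -0.0007 t 6.95 F [ 0.4 -1.1 -0.6] q6 1.1596062185198377
```

Emit:
hand_motion --pt "0 0 0.012 0" --pt "0 0 0.01 0" --pt "0 0 0 0" --pt "0 0 0 0"

```text
time: 7.45
ee_pos: [0.4867, -0.3397, 0.0104]
orientation: [2.43, 1.991, 0.0]
contact_force: [0.3, 0.8, -2.0]
finger_gap: 0.0501
grasp_force: 62.9
```

Emit:
hand_motion --pt "0 0 0.003 0" --pt "0 0 0 0" --pt "0 0 0 0"

```text
time: 7.82
ee_pos: [0.4866, -0.3396, 0.0073]
orientation: [2.43, 1.991, -0.0]
contact_force: [0.2, 0.1, -1.0]
finger_gap: 0.0494
grasp_force: 62.9
```

Emit:
hand_motion --pt "0 0 0.002 0" --pt "0 0 0 0" --pt "0 0 0 0"

```text
time: 8.2
ee_pos: [0.4869, -0.3398, 0.0057]
orientation: [2.43, 1.991, 0.0]
contact_force: [-0.3, -0.2, 2.1]
finger_gap: 0.0497
grasp_force: 62.9
```

Emit:
hand_motion --pt "0 0 0 0" --pt "0 0 0 0" --pt "0 0 0 0" --pt "0 0 0 0" --aperture 0.066

```text
time: 8.7
ee_pos: [0.4867, -0.3396, 0.0053]
orientation: [-2.43, -1.991, -0.0]
contact_force: [1.0, -0.0, 1.0]
finger_gap: 0.0658
grasp_force: 0.0
```

Emit:
hand_motion --pt "0 0 -0.02 0" --pt "0 0 -0.05 0" --pt "0 0 -0.06 0" --pt "0 0 -0.06 0" --pt "0 0 0 0"

```text
time: 9.32
ee_pos: [0.4898, -0.3418, 0.2014]
orientation: [2.421, 1.984, 0.005]
contact_force: [0.2, -0.7, 0.2]
finger_gap: 0.0655
grasp_force: 0.0
```

```bash
python3 go.py '[0.636,-0.029,0.20]' -0.196
python3 - <<'E'
from h import *
s=robot.grab_frame("side");f=robot.grab_frame("wrist");b=cv2.resize(s["frame"][180:340,300:430],None,fx=3,fy=3)
w=cv2.resize(f["frame"],None,fx=.6,fy=.6);o=np.zeros((480,390+384,3),np.uint8);o[:,:390]=b;o[:288,390:]=w
cv2.imwrite("pics/p.png",o[:,:,::-1])
E
```

```text
delta tool [0.3355 0.0818 0.0007] turn -0.002 t 9.325 F [ 0.2 -0.7  0.2] q6 1.1595725127814698
```

View pics/p.png

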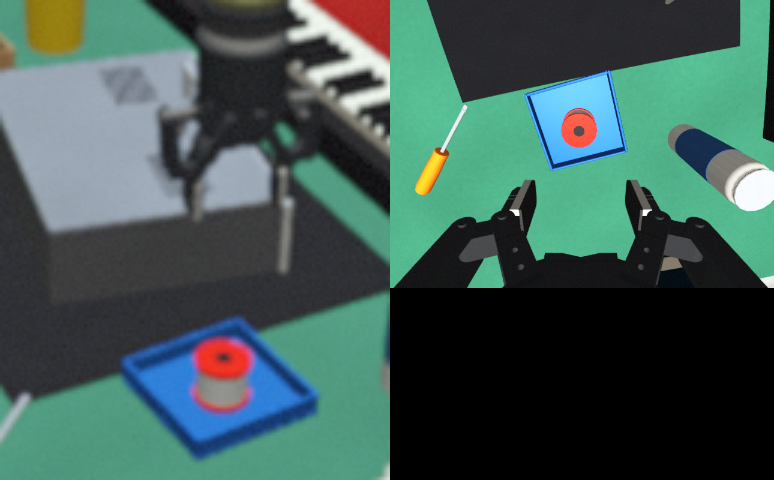

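The picture shows the spool standing upright in the tray, at (222,375) in the side view and (578,130) in the wrist view. Next I'll go above the handle.

Emit:
hand_motion --pt "0.056 0.0136 0 0" --pt "0.056 0.0136 0 0" --pt "0.056 0.0136 0 0" --pt "0.056 0.0136 0 0" --pt "0.055 0.0136 0 0" --aperture 0.05

```text
time: 10.05
ee_pos: [0.6074, -0.0775, 0.1928]
orientation: [-2.428, -1.989, 0.005]
contact_force: [1.5, -0.7, 0.7]
finger_gap: 0.0501
grasp_force: 0.0
```

Emit:
hand_motion --pt "0.028 0.007 0 0" --pt "0 0 0 0" --pt "0 0 0 0"

```text
time: 10.42
ee_pos: [0.6193, -0.0537, 0.1936]
orientation: [-2.429, -1.99, 0.005]
contact_force: [-0.7, -0.2, -0.1]
finger_gap: 0.05
grasp_force: 0.0
```

```bash
python3 go.py '[0.636,-0.029,0.20]' -0.196
python3 - <<'E'
from h import *
f=robot.grab_frame("wrist");cv2.imwrite("pics/w3.png",f["frame"][:,:,::-1]);np.savez("w3",**f)
for k in([.6472,.028,.13],[.6252,-.0862,.13],[.636,-.029,.13]):print(proj(f,k))
E
```

```text
delta tool [ 0.0275  0.0115 -0.0065] turn -0.0021 t 10.425 F [-0.7 -0.2 -0.1] q6 1.682690552842553
[338.91186405 111.71287714]
[336.69113458 299.45217804]
[337.41727074 213.57446339]
```

View pics/w3.png

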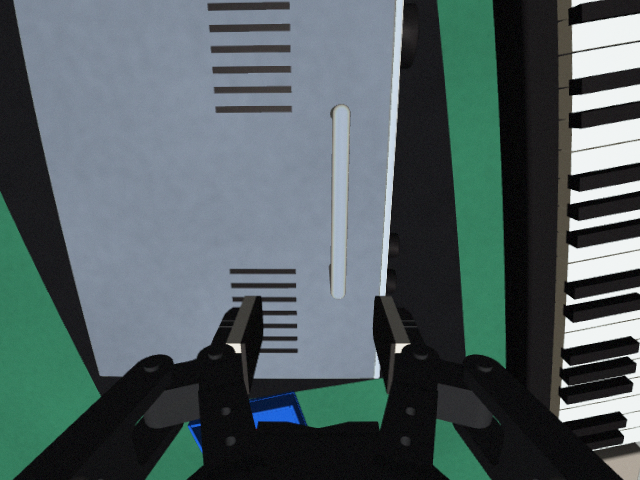

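The bar runs from (341,108) to (338,296), 2–3 px from the prediction, so the handle centre is about (0.6375, -0.027, 0.130). I'll descend onto it.

Emit:
hand_motion --pt "0.026 0.012 0 0" --pt "0 0 0 0" --pt "0 0 0 0" --aperture 0.05

```text
time: 10.85
ee_pos: [0.6367, -0.0314, 0.195]
orientation: [-2.431, -1.989, 0.002]
contact_force: [-1.1, 0.2, -0.4]
finger_gap: 0.0499
grasp_force: 0.0
```

```bash
python3 go.py '[0.6375,-0.027,0.109]' -0.196
```

```text
delta tool [ 0.0046 -0.      0.086 ] turn -0.0033 t 10.85 F [-1.1  0.2 -0.4] q6 1.721036411448938
```

Emit:
hand_motion --pt "0.003 0 0.04 0" --pt "0 0 0.04 0" --pt "0 0 0.004 0" --pt "0 0 0 0" --pt "0 0 0 0"

```text
time: 11.48
ee_pos: [0.6395, -0.0277, 0.1135]
orientation: [2.429, 1.989, 0.004]
contact_force: [-0.2, -0.7, 0.3]
finger_gap: 0.0502
grasp_force: 0.0
```

```bash
python3 go.py '[0.6375,-0.027,0.109]' -0.196
```

```text
delta tool [ 0.0002 -0.0021  0.0045] turn -0.0024 t 11.475 F [-0.2 -0.7  0.3] q6 1.7259666542266405
```

Emit:
hand_motion --pt "0 -0.002 0.004 0" --pt "0 0 0 0" --pt "0 0 0 0"

```text
time: 11.85
ee_pos: [0.6361, -0.0268, 0.1075]
orientation: [2.43, 1.991, 0.0]
contact_force: [0.3, 0.1, 0.6]
finger_gap: 0.05
grasp_force: 0.0
```

Emit:
hand_motion --pt "0 0 0 0" --pt "0 0 0 0" --pt "0 0 0 0" --pt "0 0 0 0" --pt "0 0 0 0" --aperture 0

```text
time: 12.48
ee_pos: [0.6376, -0.0271, 0.1078]
orientation: [2.429, 1.989, 0.003]
contact_force: [5.0, -1.3, -0.3]
finger_gap: 0.0082
grasp_force: 58.4
```

```bash
python3 go.py '[0.6375,-0.027,0.109]' -0.196; python3 - <<'E'
from h import *
s=robot.grab_frame("side");cv2.imwrite("pics/c.png",cv2.resize(s["frame"][150:300,280:440],None,fx=3,fy=3)[:,:,::-1])
E
```

```text
delta tool [ 0.0001 -0.0001 -0.0012] turn -0.0021 t 12.475 F [ 5.  -1.3 -0.3] q6 1.7265277615512955
```

View pics/c.png

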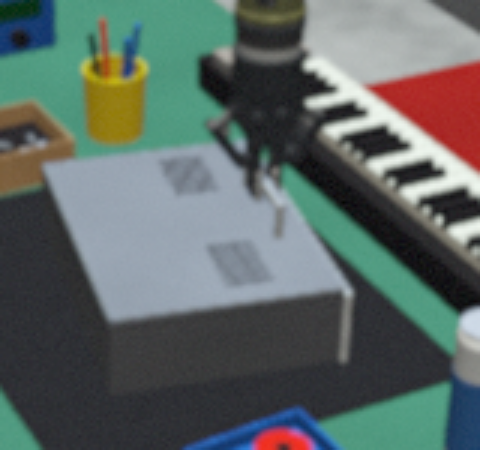

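The fingers are closed on the bar at crop (265,185), with the cover still shut. I'll follow the handle's arc in 4° steps.

Emit:
hand_motion --pt "0 -0.0035 -0.0142 0" --pt "0 -0.0046 -0.0139 0" --pt "0 0 0 0" --pt "0 0 0 0"

```text
time: 13.02
ee_pos: [0.63, -0.0256, 0.1356]
orientation: [2.428, 1.989, 0.004]
contact_force: [7.5, -2.2, -2.8]
finger_gap: 0.008
grasp_force: 58.8
```

```bash
python3 go.py '[0.6376,-0.0271,0.1078]' -0.196
```

```text
delta tool [0.0001 0.0077 0.0278] turn -0.0021 t 13.025 F [ 7.5 -2.2 -2.8] q6 1.7285240695943964
```

Emit:
hand_motion --pt "0 -0.0055 -0.0135 0" --pt "0 -0.0064 -0.0132 0" --pt "0 -0.0074 -0.0126 0" --pt "0 -0.0082 -0.0122 0" --pt "0 0 0 0"

```text
time: 13.65
ee_pos: [0.6035, -0.0203, 0.1882]
orientation: [2.427, 1.988, 0.006]
contact_force: [7.4, -2.3, 0.0]
finger_gap: 0.0079
grasp_force: 58.9
```

Emit:
hand_motion --pt "0 -0.009 -0.0115 0" --pt "0 -0.0098 -0.0108 0" --pt "0 0 0 0" --pt "0 0 0 0"

```text
time: 14.15
ee_pos: [0.5861, -0.0169, 0.2105]
orientation: [2.426, 1.987, 0.007]
contact_force: [9.1, -1.7, 3.2]
finger_gap: 0.0079
grasp_force: 59.1
```

```bash
python3 go.py '[0.6376,-0.0271,0.1078]' -0.196
```

```text
delta tool [1.000e-04 5.180e-02 1.031e-01] turn -0.0024 t 14.15 F [ 9.1 -1.7  3.2] q6 1.7410104103519821
```

Emit:
hand_motion --pt "0 -0.0106 -0.0102 0" --pt "0 -0.0112 -0.0094 0" --pt "0 0 0 0" --pt "0 0 0 0"

```text
time: 14.65
ee_pos: [0.5653, -0.0127, 0.2306]
orientation: [2.425, 1.986, 0.009]
contact_force: [9.0, -2.9, 3.5]
finger_gap: 0.0081
grasp_force: 59.3
```

```bash
python3 go.py '[0.6376,-0.0271,0.1078]' -0.196
python3 - <<'E'
from h import *
s=robot.grab_frame("side");t=robot.grab_frame("top")
a=cv2.resize(s["frame"][110:310,280:440],None,fx=2.5,fy=2.5);b=cv2.resize(t["frame"][100:300,220:380],None,fx=2.5,fy=2.5)
cv2.imwrite("pics/o.png",np.hstack([a,b])[:,:,::-1])
hx=np.array([.435,.0105]);d=np.array([.981,-.195]);n=np.array([.195,.981])
for th in(35,40,45):
    c,sn=np.cos(np.radians(th)),np.sin(np.radians(th))
    for nm,f,o in(("s",s,(280,110,0)),("t",t,(220,100,400))):
        out=[]
        for y in(.16,-.16):
            X=np.r_[hx+d*(.24*c-.006*sn)+n*y,.086+.24*sn+.006*c];p=proj(f,X);out.append(np.round([(p[0]-o[0])*2.5+o[2],(p[1]-o[1])*2.5]).tolist())
        print(th,nm,out)
E
```

```text
delta tool [0.0002 0.0726 0.1234] turn -0.0024 t 14.65 F [ 9.  -2.9  3.5] q6 1.7475789172201452
35 s [[176.0, 128.0], [257.0, 242.0]]
35 t [[452.0, 124.0], [819.0, 181.0]]
40 s [[167.0, 117.0], [246.0, 231.0]]
40 t [[445.0, 131.0], [819.0, 190.0]]
45 s [[156.0, 108.0], [235.0, 220.0]]
45 t [[437.0, 141.0], [819.0, 200.0]]
```

View pics/o.png

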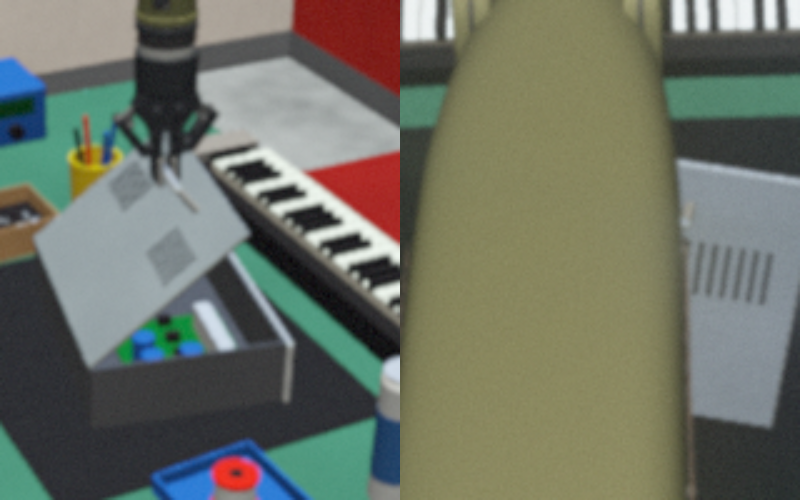

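The side view shows the cover's near corner at (250,234). That lies between the predictions for 35° (257,242) and 40° (246,231), so the cover is at about 39°. The arm's own travel gives 39.6°. I'll check that it holds steady before handing in.

Emit:
hand_motion --pt "0 0 0 0" --pt "0 0 0 0" --pt "0 0 0 0" --pt "0 0 0 0" --pt "0 0 0 0"

```text
time: 15.38
ee_pos: [0.5655, -0.0128, 0.2304]
orientation: [2.425, 1.986, 0.009]
contact_force: [9.4, -2.9, 4.1]
finger_gap: 0.0076
grasp_force: 59.3
```

```bash
python3 -c "
from workcell import robot
print(robot.job_done())"
```

```text
the job is handed in; nothing more can be done
None
```

The spool is standing upright in the blue tray, and the job was handed in at about 15 s with the gripper still holding the cover steady at about 39° open; no verdict was returned.

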